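Feed a measured block through the hatch flap

ROBOT

A 6-joint arm with a two-finger parallel gripper is mounted at the origin on the work surface. World frame = base frame: x ahead of the robot, y to its left, z up, the work surface at z = 0. Lengths are in m, angles in rad, forces in N, time in s.
With the tool pointing down it reaches from about 0.3 to 1 m from the base axis. Payload 5.1 kg.
Tool frame: the origin (TCP) lies midway between the tips of the shut fingers; the grasp point (between the pads) lies 19 mm behind it; z points along the fingers, y is the line along which they close (so a half turn about z gives the same grasp; the last joint's range is limited). The gripper opens to 95 mm and grips with 3 to 60 N. Pads are 20 mm wide; open, the fingers measure 119 mm over their backs; the gripper's body (75 mm by 180 mm) begins 59 mm behind the grasp point.
Start: joints at [-1.423, 0.124, 1.65, -0, 1.367, -0.083], TCP at [0.149, -0.633, 0.215] pointing down, gripper open.
Joint ranges: [-2.61, 2.61], [-1.02, 2.33], [0.03, 2.71], [-1.35, 4.49], [0.32, 2.68], [-2.91, 2.91]. Speed limits (rad/s): [2.57, 2.57, 3.14, 3.14, 3.14, 3.14].

INTERFACE

Orientations are given as a 3x3 rotation matrix whose columns are the frame's x, y, z axes.
In Python, from plant import telemetry, vision, env, models gives the robot as it stands.
- The arm moves only by the tool apply_moves, never from a script. Its argument "steps" is a list of rows, each an object with "delta_rot": the turn, a rotation vector about the world's x, y, z in rad, a list of three; "xyz": the shift along the world's x, y, z in mm, a list of three; "hand": the opening, from -1 (shut) to 1 (fully open), so that 0 is half open. A call has 1 to 12 rows; each row is the pose to reach, as a shift and turn from the pose commanded when the call began; what a row does not reach only later rows make up. A row lasts 1/8 s, in which the tool goes at most 62.5 mm and 10.7 degrees, less where a joint would pass 70% of its speed; a pose out of reach is approached as far as the arm can. A call with a gripper value outside its range is refused whole. The fingers move at their own pace and stop on an object; the grip force is fixed at half the most. Time passes only in rows, so rows that repeat a pose let the fingers close. It gives the time, the measured TCP pose, the force, the opening and the grip force at its end, in the units of the state.
- telemetry.read_state(): the state, without advancing time (a new reading comes with each control period).
- vision.camera(name): name is "side" or "top"; returns the picture (480x640x3 uint8, red, green, blue); there is no depth.
- vision.camera_model(name): a dict with "camera_matrix" (3x3 intrinsics, pixels), "rvec" (rotation vector, rad) and "tvec" (3), from world to camera coordinates, as OpenCV has them. Camera axes: x right, y down, z forward; pixel columns grow to the right and rows downward; lengths in m; the calibration is good to about 2 mm. A picture is of the moment at which its call begins. camera_model takes no time and is no camera call.
- env.hand_in(): hands the job in; it is judged then, once.
Trained networks look in the newest picture that a camera, given by its name, has taken for a name from the list of things; names that differ only in an ending like _2 or _b are one class to them, and where a whole thing is asked for, a point or a joint stands for the part that bears it (a point fixed in the world has none). Each returns a list of dicts, best first, with "confidence" (0 to 1); they miss things now and then, are a little off and sometimes report something else, mostly with a low value. They report only what shows in the picture. A call takes as long as a camera call. They do not tell look-alikes from the thing itself.
- models.find_in(query, camera): "position" ([column, row] in pixels, amid what is visible of it).
- models.outline_of(query, camera): "pixels" (480x640 bool, what is visible of it) and "position" ([column, row] in pixels, amid what is visible of it).
The state is a dict: "time_s": time; "joints": joint angles; "qd": joint speeds; "joint_torque": joint torques, N m; "ee_pos": TCP position; "orientation": TCP orientation; "force": force on the tool from outside, world axes, zero at the start; "wrist_torque": the same for the moment, N m; "width": finger opening in m; "grip_force": force on a finger pad.
Only numpy, scipy, OpenCV 4.12 (cv2) and the standard library are available. Lean on these libraries where they do the work, as an engineer would, in place of code of your own. Each camera call takes 0.05 s, during which the arm holds its last target. There are 200 camera calls.

TASK

Return the measured metal block: slide it across the raised deck with the fingers until it faces the green flap, push it on against the flap and through the opening so that it slides down the chute onto the black pad, and draw the fingers back so that the flap swings shut behind it. Push it steadily along the deck: do not lift the block or bat it, and leave the brass ring on the deck and everything else on the bench where it is.

Things in the scene. Friction and masses are not known exactly. Their poses are not given: they have to be found in the camera images.
- hatch: fixed return hatch, at a different place and yaw each time. Origin at table level straight below the flap's hinge line, in the middle of the opening; x points through the opening (away from the robot), y left along the wall, z up
- deck (a point): middle of the top of the raised deck (hatch x = -98 mm, y = 0): polished low-friction dark steel, 85 mm above the table, from hatch x = -200 to +4 mm, y = +-165 mm, no rim
- mouth (a point): middle of the opening, at deck height, below the hinge. White wall 12 mm thick (hatch x = +-6 mm), 50 mm high above the deck, right across it; one opening, y = +-41 mm, 45 mm high, with a green lintel and closed by the green flap. Two bright guide strips, 16 mm high, funnel to it from about x = -56, y = +-71 mm to x = -3, y = +-42 mm
- pad (a point): middle of the black pad's top, 127 mm beyond the hinge line and 20 mm above the table; 58 mm high end wall behind it. From the deck's edge (hatch x = 4 mm) a polished chute 86 mm wide, open above, drops at 38 degrees to the pad (x = 87 to 169 mm). A block with more than half its length past the deck's edge tips and slides down by itself
- flap_edge (a point): middle of the lower edge of the green steel flap (76 mm wide, 36 mm high, 3 mm thick, 80 g); 4 mm above the deck when it hangs shut
- flap (a joint): angle of the flap about its hinge 42 mm above the deck: 0 hanging shut, growing as the flap swings inward (to hatch +x), at most 1.45; it swings only inward and falls shut by its own weight
- block_center (a point): centre of the loose bright metal block, 11 mm above its underside: 56 mm (its x) by 44 mm (its y) by 22 mm high, with four low studs on the top corners, about 0.3 kg. Starts flat on the deck, 75 to 90 mm left or right of its middle (hatch y), about 105 mm before the flap, its x within 0.25 rad of hatch x
- ring: brass ring gauge, 42 mm outer and 24 mm inner diameter, 18 mm high, lying on the deck beside the block (on the other side); origin at the centre of its underside. To be left alone
- plug: steel plug gauge standing upright on the bench, about 50 mm high, 18 mm thick with a 26 mm head; origin under it. To be left alone
- vblock: dark steel V-block 70 x 45 x 40 mm on the bench; origin at the centre of its underside. To be left alone
- driver: blue-handled screwdriver lying on the bench; origin at its underside. To be left alone
- cleaner: white closed bottle, 48 mm wide and 110 mm high, blue cap, on the bench; origin under it. To be left alone
- dish: white ceramic dish, 90 mm wide, 30 mm high, on the bench; origin under it. To be left alone
- weight: brass cylinder 36 mm wide and 35 mm high on the bench; origin under it. To be left alone
Not all that is in view belongs to the job. Of the things that look like the part that bears block_center, the largest one is meant.

How it is judged:
On the way, in this order (a step that is already met when the one before it is completed fails the run):
1. the block, in the opening, holds the flap pushed open (value of joint flap above 0.35 rad and contact force between block and flap above 0.02 N and x of block_center in the frame of hatch between -0.035 and 0.06 m and y of block_center in the frame of hatch between -0.03 and 0.03 m), for 0.05 s.
2. the block is down the chute on the pad (x of block_center in the frame of hatch between 0.065 and 0.165 m and y of block_center in the frame of hatch between -0.043 and 0.043 m and z of block_center in the frame of hatch below 0.07 m), for 0.2 s.
At the end, for the whole second after the job is handed in: The block lies at rest at the foot of the chute (its centre 65 to 165 mm beyond the hinge line, between the cheeks, lower than 70 mm above the table) and the flap hangs shut again (within 0.06 rad) (all of step 2 and linear speed of block below 0.02 m/s and value of joint flap between -0.06 and 0.06 rad); the robot touches nothing.
It fails at once if the block is lifted (its centre more than 12 mm above where it rides on the deck) (z of block_center in the frame of hatch above 0.108 m).
It fails at once if the block is batted (faster than 0.4 m/s while still in front of the opening) (linear speed of block above 0.4 m/s and x of block_center in the frame of hatch below -0.03 m).
It fails at once if the ring or another bystander is displaced by more than 15 mm (distance of any of ring, plug, vblock, driver, cleaner, dish, weight from where it was at the start of the episode above 0.015 m).
It also fails if it takes over 58 s, if anything falls off the work surface, if the arm or the gripper's body presses on something with over 40 N, if the wrist force passes 120 N, or if a joint passes its speed limit or range.

## Working session

There is one attempt and no reset: what is moved stays moved. The work goes in short steps, Python scripts to look and compute and a tool call to move; the robot and the scene stay as the last step left them, time stands still between calls to the robot, and variables do not carry over. Pictures are saved under pics/ and viewed, at most 10 in all, crops included, and the job is handed in when it is done.

Besides the shell and the picture viewer there is one more tool, called after "Emit:" as name(argument=value, ...), one argument or row to a line, values as JSON. apply_moves: Moves the arm, as the interface text tells. Its arguments: {"type":"object","properties":{"steps":{"type":"array","items":{"type":"object","properties":{"delta_rot":{"type":"array","items":{"type":"number"}},"xyz":{"type":"array","items":{"type":"number"}},"hand":{"type":"number"}}}}},"required":["steps"]}

```bash
mkdir -p pics
cat > h.py <<'E'
import numpy as np, cv2
from plant import telemetry, vision, env, models
def cam(n):
    m=vision.camera_model(n); R,_=cv2.Rodrigues(np.array(m['rvec'],float)); return np.array(m['camera_matrix']),R,np.array(m['tvec'],float).ravel()
def back(n,px,z):
    K,R,t=cam(n); d=R.T@np.linalg.solve(K,[px[0],px[1],1.]); c=-R.T@t
    return c+d*(z-c[2])/d[2]
def proj(n,P):
    K,R,t=cam(n); q=(np.atleast_2d(P)@R.T+t)@K.T; return q[:,:2]/q[:,2:]
def snap(n,f):
    im=vision.camera(n); cv2.imwrite('pics/'+f,im[:,:,::-1]); return im
E
python3 - <<'E'
from h import *
for c in ('top','side'):
    snap(c,c+'0.png'); K,R,t=cam(c); print(c,-R.T@t,K[0,0])
    for q in ('block_center','ring','flap','hatch'):
        print(q,[(np.round(d['position']),round(d['confidence'],2)) for d in models.find_in(q,c)])
E
```

```text
top [0.52822203 0.01693787 1.02056362] 463.66980021599636
block_center [(array([181., 291.]), 0.83), (array([251., 265.]), 0.68), (array([229., 184.]), 0.51)]
ring []
flap [(array([253., 266.]), 0.45), (array([300., 255.]), 0.21)]
hatch [(array([301., 255.]), 0.87)]
side [-0.1616103   1.03065355  1.0921929 ] 619.6751991103037
block_center [(array([286., 355.]), 0.62), (array([237., 291.]), 0.57), (array([308., 275.]), 0.55)]
ring [(array([355., 248.]), 0.53), (array([321., 266.]), 0.25)]
flap []
hatch [(array([320., 267.]), 0.64), (array([303., 238.]), 0.45)]
```

View pics/top0.png

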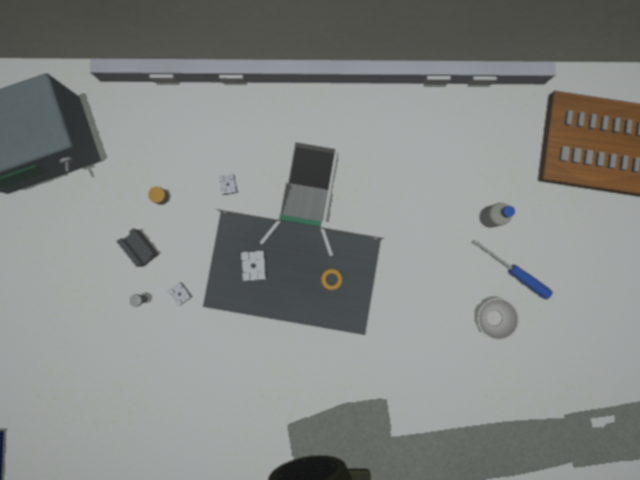

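View pics/side0.png

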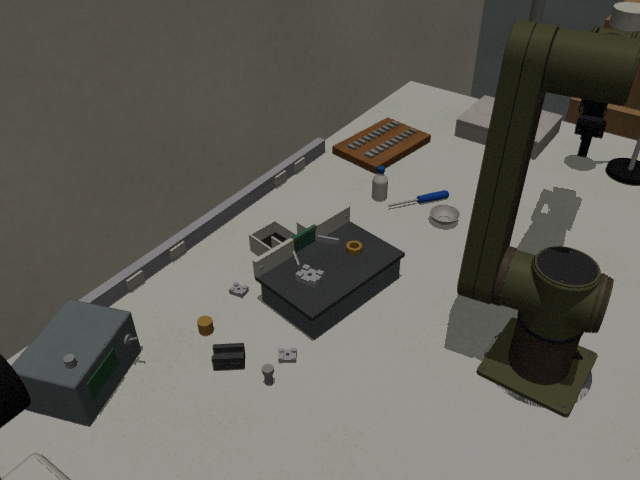

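Three look-alikes in the top picture: (253,266), on the deck, and (181,293) and (228,184), smaller and on the bench. The one on the deck is the largest and lies where the block should start, so I'll confirm it in a crop. The ring is at (331,280).

Run:
```python
from h import *
im=cv2.imread('pics/top0.png'); c=im[130:345,150:400]
c=cv2.resize(c,None,fx=2.75,fy=2.75,interpolation=cv2.INTER_CUBIC); cv2.imwrite('pics/crop0.png',np.clip(c*1.5,0,255).astype(np.uint8)[:600])
for n,p in (('BL',(204,306)),('BR',(364,333)),('L',(220,211)),('R',(381,237))): print(n,back('top',p,.085).round(4))
print('block',back('top',(253,266),.107),'ring',back('top',(331,280),.103))
vision.camera('top')
for d in models.outline_of('block_center','top'):
    m=d['pixels'].astype(np.uint8); r=cv2.minAreaRect(cv2.findNonZero(m)); print(d['confidence'],d['position'],m.sum(),r)
```

```text
BL [0.4519 0.2376 0.085 ]
BR [ 0.3996 -0.0825  0.085 ]
L [0.6431 0.2091 0.085 ]
R [ 0.5919 -0.1173  0.085 ]
block [0.53207065 0.13785039 0.107     ] ring [ 0.50522818 -0.01566804  0.103     ]
0.56 [254.6, 264.8] 661 ((252.8495635986328, 265.243408203125), (28.403614044189453, 23.4812068939209), 86.18592071533203)
0.56 [182.7, 292.2] 336 ((179.3270263671875, 292.7621765136719), (20.144882202148438, 17.42458724975586), 53.97262954711914)
0.55 [228.3, 183.1] 273 ((227.53997802734375, 183.77999877929688), (19.233304977416992, 14.7078218460083), 81.8698959350586)
0.36 [300.2, 255.6] 20201 ((297.6852111816406, 231.72366333007812), (171.9702606201172, 182.01210021972656), 9.605202674865723)
```

View pics/crop0.png

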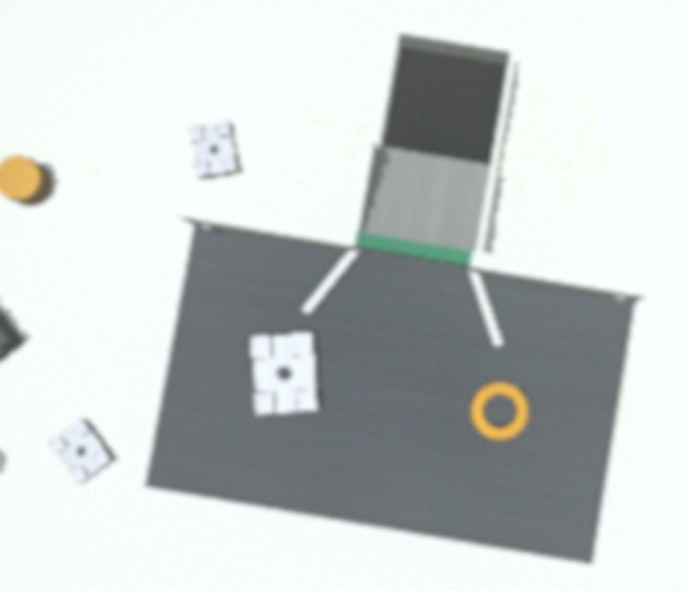

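The crop confirms it: the block on the deck (crop (284,373)) is clearly larger than the other two at (215,150) and (82,451). Next I fit the hatch pose.

```bash
cat >> h.py <<'E'
def w2h(H,p): 
    c,s=np.cos(H[2]),np.sin(H[2]); d=np.array(p)[:2]-H[:2]; return np.array([c*d[0]+s*d[1],-s*d[0]+c*d[1]])
def h2w(H,p):
    c,s=np.cos(H[2]),np.sin(H[2]); return H[:2]+np.array([c*p[0]-s*p[1],s*p[0]+c*p[1]])
E
python3 - <<'E'
from h import *
from scipy.optimize import least_squares
O=[(-200,165,85,147,486),(-200,-165,85,593,562),(-56,71,101,307,310),(-56,-71,101,499,344),(-6,41,135,357,246),(-6,-41,135,470,264),(87,43,20,384,148),(87,-43,20,490,163),(-6,165,85,196,222),(-6,-165,85,634,298)]
O=np.array(O,float); px=O[:,3:]/2.75+[150,130]-.3
def f(H):
    return (proj('top',[list(h2w(H,o[:2]/1000))+[o[2]/1000] for o in O])-px).ravel()
r=least_squares(f,[.62,.05,-.16],loss='soft_l1'); H=r.x
print(H,f(H).reshape(-1,2).round(1).tolist())
np.save('H.npy',H)
q=np.array([(250,335),(313,332),(319,410),(253,416)])/2.75+[150,130]-.3
w=np.array([back('top',p,.107) for p in q])[:,:2]; print('block corners w',w.round(4), 'h',[w2h(H,p).round(4) for p in w])
c=w.mean(0); print('c',c,w2h(H,c)); e=(w[0]+w[1]-w[2]-w[3]); print('yaw world',np.arctan2(e[1],e[0]), np.linalg.norm(e)/2)
rg=back('top',np.array((499,411))/2.75+[150,130]-.3,.103);print('ring',rg,w2h(H,rg))
s=telemetry.read_state();print(s['ee_pos'],s['orientation'],s['width'],s['time_s'])
E
```

```text
[ 0.62188053  0.04447151 -0.16383521] [[-0.3, -0.2], [0.3, -0.1], [-0.5, 0.3], [0.3, -0.0], [-0.7, -0.4], [0.4, 0.2], [0.0, -1.2], [0.4, -0.0], [-0.6, 0.7], [0.8, 0.4]]
block corners w [[0.5604 0.1626]
 [0.5628 0.1176]
 [0.5071 0.1126]
 [0.5027 0.1596]] h [array([-0.0799,  0.1065]), array([-0.0702,  0.0625]), array([-0.1243,  0.0485]), array([-0.1364,  0.0941])]
c [0.5332493 0.1380946] [-0.1027146   0.07791334]
yaw world 0.07003122925690232 0.05683805126235957
ring [ 0.50689105 -0.01596839  0.103     ] [-0.10359172 -0.07838571]
[ 0.14866407 -0.63277869  0.21468826] [[ 9.73486059e-01  2.28746350e-01  3.31255097e-06]
 [ 2.28746350e-01 -9.73486058e-01 -4.57554186e-05]
 [-7.24166280e-06  4.52999961e-05 -9.99999999e-01]] 0.09519377114143773 0.6
```

Emit:
apply_moves(
  steps=[
    {"xyz":[15,30,5],"delta_rot":[0,0,0],"hand":1},
    {"xyz":[40,80,5],"delta_rot":[0,0,0],"hand":1},
    {"xyz":[65,130,5],"delta_rot":[0,0,-0.02],"hand":1},
    {"xyz":[90,180,5],"delta_rot":[0,0,-0.04],"hand":1},
    {"xyz":[115,230,5],"delta_rot":[0,0,-0.06],"hand":1},
    {"xyz":[140,280,5],"delta_rot":[0,0,-0.08],"hand":1},
    {"xyz":[165,330,5],"delta_rot":[0,0,-0.1],"hand":1},
    {"xyz":[190,380,5],"delta_rot":[0,0,-0.12],"hand":1},
    {"xyz":[215,430,5],"delta_rot":[0,0,-0.14],"hand":1},
    {"xyz":[240,480,5],"delta_rot":[0,0,-0.161],"hand":1},
    {"xyz":[265,530,5],"delta_rot":[0,0,-0.161],"hand":1},
    {"xyz":[290,580,5],"delta_rot":[0,0,-0.161],"hand":1},
  ],
)

```text
time_s: 2.1
ee_pos: [0.4393, -0.051, 0.2202]
orientation: [[0.998, 0.07, 0.001], [0.07, -0.998, -0.0], [0.001, 0.001, -1.0]]
force: [0.5, -0.8, 0.2]
width: 0.0954
grip_force: 0.0
```

Emit:
apply_moves(
  steps=[
    {"xyz":[24,48,0],"delta_rot":[0,0,0],"hand":1},
    {"xyz":[47,96,0],"delta_rot":[0,0,0],"hand":1},
    {"xyz":[72,144,0],"delta_rot":[0,0,0],"hand":1},
    {"xyz":[94,191,0],"delta_rot":[0,0,0],"hand":1},
    {"xyz":[94,191,-20],"delta_rot":[0,0,0],"hand":1},
    {"xyz":[94,191,-40],"delta_rot":[0,0,0],"hand":1},
    {"xyz":[94,191,-60],"delta_rot":[0,0,0],"hand":1},
    {"xyz":[94,191,-80],"delta_rot":[0,0,0],"hand":1},
    {"xyz":[94,191,-100],"delta_rot":[0,0,0],"hand":1},
    {"xyz":[94,191,-115],"delta_rot":[0,0,0],"hand":1},
    {"xyz":[94,191,-126],"delta_rot":[0,0,0],"hand":1},
    {"xyz":[94,191,-129],"delta_rot":[0,0,0],"hand":1},
  ],
)

```text
time_s: 3.6
ee_pos: [0.5324, 0.1382, 0.0899]
orientation: [[0.998, 0.07, -0.001], [0.07, -0.998, -0.0], [-0.001, 0.0, -1.0]]
force: [0.0, -0.1, -0.6]
width: 0.0948
grip_force: 0.0
```

Run:
```python
from h import *
im=snap('side','s1.png'); c=im[200:350,220:420,::-1]
cv2.imwrite('pics/s1c.png',cv2.resize(c,None,fx=4,fy=4,interpolation=cv2.INTER_CUBIC))
s=telemetry.read_state();print(s['ee_pos'],s['force'],s['width'])
```

```text
[0.53253275 0.13821359 0.09005814] [-0.05600398 -0.95616023  0.08020749] 0.09504583083518696
```

View pics/s1c.png

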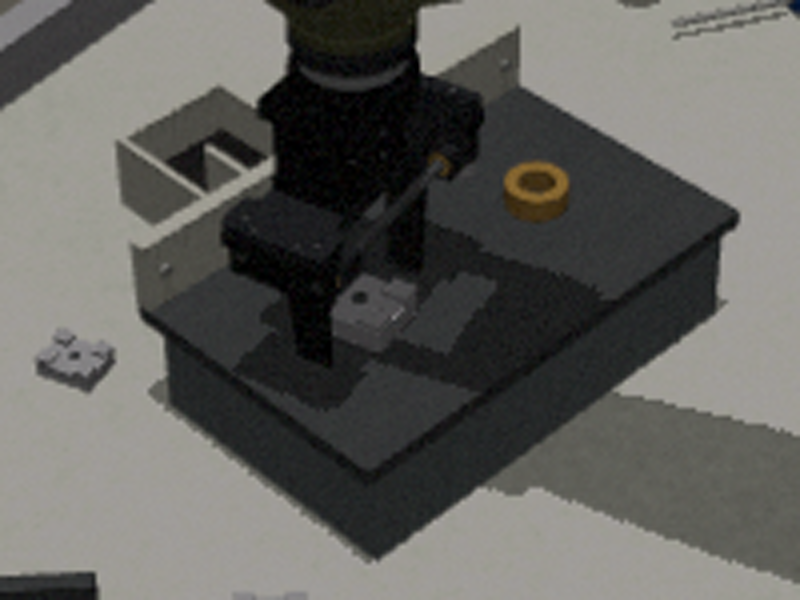

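The open fingers straddle the block, with the ring well clear. Now I close to a loose cage and slide it sideways, turning it to line up with the flap.

Emit:
apply_moves(
  steps=[
    {"xyz":[0,0,0],"delta_rot":[0,0,0],"hand":0.7},
    {"xyz":[0,0,0],"delta_rot":[0,0,0],"hand":0.5},
    {"xyz":[0,0,0],"delta_rot":[0,0,0],"hand":0.3},
    {"xyz":[0,0,0],"delta_rot":[0,0,0],"hand":0.2},
    {"xyz":[0,0,0],"delta_rot":[0,0,0],"hand":0.1},
    {"xyz":[0,0,0],"delta_rot":[0,0,0],"hand":0.06},
    {"xyz":[0,0,0],"delta_rot":[0,0,0],"hand":0.03},
    {"xyz":[0,0,0],"delta_rot":[0,0,0],"hand":0.03},
  ],
)

```text
time_s: 4.65
ee_pos: [0.5326, 0.1383, 0.0906]
orientation: [[0.998, 0.07, -0.0], [0.07, -0.998, 0.0], [-0.0, -0.0, -1.0]]
force: [-0.4, 0.1, 0.4]
width: 0.0488
grip_force: 0.0
```

Emit:
apply_moves(
  steps=[
    {"xyz":[-0.5,-3,0],"delta_rot":[0,0,-0.01],"hand":0.03},
    {"xyz":[-1.5,-8,0],"delta_rot":[0,0,-0.03],"hand":0.03},
    {"xyz":[-2.5,-15,0],"delta_rot":[0,0,-0.05],"hand":0.03},
    {"xyz":[-3.5,-22,0],"delta_rot":[0,0,-0.07],"hand":0.03},
    {"xyz":[-5,-30,0],"delta_rot":[0,0,-0.095],"hand":0.03},
    {"xyz":[-6,-38,0],"delta_rot":[0,0,-0.12],"hand":0.03},
    {"xyz":[-7.5,-46,0],"delta_rot":[0,0,-0.145],"hand":0.03},
    {"xyz":[-9,-54,0],"delta_rot":[0,0,-0.17],"hand":0.03},
    {"xyz":[-10,-62,0],"delta_rot":[0,0,-0.195],"hand":0.03},
    {"xyz":[-11,-69,0],"delta_rot":[0,0,-0.215],"hand":0.03},
    {"xyz":[-12,-74,0],"delta_rot":[0,0,-0.228],"hand":0.03},
    {"xyz":[-12.5,-77,0],"delta_rot":[0,0,-0.234],"hand":0.03},
  ],
)

```text
time_s: 6.15
ee_pos: [0.5201, 0.0609, 0.0907]
orientation: [[0.986, -0.164, 0.0], [-0.164, -0.986, 0.0], [0.0, -0.0, -1.0]]
force: [0.6, 1.0, -0.7]
width: 0.0488
grip_force: 0.4
```

Emit:
apply_moves(
  steps=[
    {"xyz":[0,0,0],"delta_rot":[0,0,0],"hand":0.03},
    {"xyz":[0,0,0],"delta_rot":[0,0,0],"hand":0.03},
    {"xyz":[0,0,0],"delta_rot":[0,0,0],"hand":0.05},
    {"xyz":[0,0,10],"delta_rot":[0,0,0],"hand":0.05},
    {"xyz":[0,0,25],"delta_rot":[0,0,0],"hand":0.05},
    {"xyz":[0,0,45],"delta_rot":[0,0,0],"hand":0.05},
    {"xyz":[-20,3,60],"delta_rot":[0,0,0],"hand":-0.2},
    {"xyz":[-50,8,60],"delta_rot":[0,0,0],"hand":-0.5},
    {"xyz":[-80,13,60],"delta_rot":[0,0,0],"hand":-0.68},
    {"xyz":[-110,18,60],"delta_rot":[0,0,0],"hand":-0.68},
    {"xyz":[-150,25,60],"delta_rot":[0,0,0],"hand":-0.68},
    {"xyz":[-190,31,60],"delta_rot":[0,0,0],"hand":-0.68},
  ],
)

```text
time_s: 7.65
ee_pos: [0.3295, 0.0924, 0.1523]
orientation: [[0.987, -0.164, 0.002], [-0.164, -0.987, 0.0], [0.002, -0.001, -1.0]]
force: [-0.2, -0.3, 1.1]
width: 0.0153
grip_force: 0.0
```

Run:
```python
from h import *
im=snap('top','t2.png'); c=im[130:345,150:400,::-1]
c=cv2.resize(c,None,fx=2.75,fy=2.75,interpolation=cv2.INTER_CUBIC); cv2.imwrite('pics/t2c.png',np.clip(c*1.5,0,255).astype(np.uint8)[:600])
s=telemetry.read_state();print(s['ee_pos'],s['orientation'],s['force'],s['width'],s['time_s'])
print(w2h(np.load('H.npy'),s['ee_pos']))
```

```text
[0.3261203  0.09293938 0.15142502] [[ 9.86726052e-01 -1.62393328e-01 -3.25133030e-04]
 [-1.62393016e-01 -9.86725811e-01  8.26589787e-04]
 [-4.55049819e-04 -7.62818344e-04 -9.99999606e-01]] [ 1.26942237  0.74234251 -1.31125168] 0.015610490717448501 7.7
[-0.29970497 -0.00042062]
```

View pics/t2c.png

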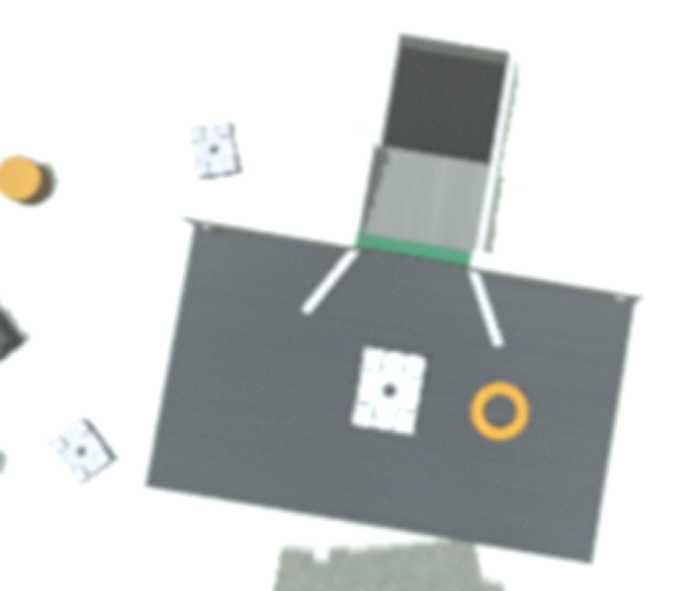

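The block now sits square to the opening and centred on it (crop (389,391)); the ring hasn't moved and the fingers are behind the deck. I'll lower them, approach and push.

Emit:
apply_moves(
  steps=[
    {"xyz":[0,0,-10],"delta_rot":[0,0,0],"hand":-0.68},
    {"xyz":[0,0,-30],"delta_rot":[0,0,0],"hand":-0.68},
    {"xyz":[0,0,-50],"delta_rot":[0,0,0],"hand":-0.68},
    {"xyz":[10,-1.5,-60],"delta_rot":[0,0,0],"hand":-0.68},
    {"xyz":[30,-5,-60],"delta_rot":[0,0,0],"hand":-0.68},
    {"xyz":[55,-9,-60],"delta_rot":[0,0,0],"hand":-0.68},
    {"xyz":[80,-13,-60],"delta_rot":[0,0,0],"hand":-0.68},
    {"xyz":[105,-17.3,-60],"delta_rot":[0,0,0],"hand":-0.68},
    {"xyz":[120,-19.8,-60],"delta_rot":[0,0,0],"hand":-0.68},
    {"xyz":[128,-21.2,-60],"delta_rot":[0,0,0],"hand":-0.68},
    {"xyz":[132,-21.8,-60],"delta_rot":[0,0,0],"hand":-0.68},
    {"xyz":[136,-22.5,-60],"delta_rot":[0,0,0],"hand":-0.68},
  ],
)

```text
time_s: 9.2
ee_pos: [0.4659, 0.0698, 0.0906]
orientation: [[0.987, -0.163, -0.0], [-0.163, -0.987, 0.0], [-0.0, 0.0, -1.0]]
force: [0.7, -0.3, 0.4]
width: 0.0153
grip_force: 0.0
```

Emit:
apply_moves(
  steps=[
    {"xyz":[4,-0.7,0],"delta_rot":[0,0,0],"hand":-0.68},
    {"xyz":[8,-1.3,0],"delta_rot":[0,0,0],"hand":-0.68},
    {"xyz":[13,-2.1,0],"delta_rot":[0,0,0],"hand":-0.68},
    {"xyz":[19,-3.1,0],"delta_rot":[0,0,0],"hand":-0.68},
    {"xyz":[26,-4.3,0],"delta_rot":[0,0,0],"hand":-0.68},
    {"xyz":[34,-5.6,0],"delta_rot":[0,0,0],"hand":-0.68},
    {"xyz":[42,-6.9,0],"delta_rot":[0,0,0],"hand":-0.68},
    {"xyz":[50,-8.2,0],"delta_rot":[0,0,0],"hand":-0.68},
    {"xyz":[57,-9.4,0],"delta_rot":[0,0,0],"hand":-0.68},
    {"xyz":[63,-10.4,0],"delta_rot":[0,0,0],"hand":-0.68},
    {"xyz":[68,-11.2,0],"delta_rot":[0,0,0],"hand":-0.68},
    {"xyz":[72,-11.9,0],"delta_rot":[0,0,0],"hand":-0.68},
  ],
)

```text
time_s: 10.7
ee_pos: [0.5384, 0.0578, 0.0906]
orientation: [[0.987, -0.164, -0.0], [-0.164, -0.987, 0.0], [-0.0, -0.0, -1.0]]
force: [-1.0, -0.4, 0.5]
width: 0.0151
grip_force: 0.6
```

Run:
```python
from h import *
s=telemetry.read_state();print(s['ee_pos'],s['force'],s['time_s'],w2h(np.load('H.npy'),s['ee_pos']))
a=snap('side','s3.png')[200:350,220:420,::-1]; b=snap('top','t3.png')[170:320,200:400,::-1]
cv2.imwrite('pics/c3.png',np.vstack([cv2.resize(np.clip(i*1.5,0,255).astype(np.uint8),(400,300),interpolation=cv2.INTER_CUBIC) for i in (a,b)]))
```

```text
[0.53839398 0.05778611 0.09062419] [-1.00976542 -0.41565776  0.48022371] 10.7 [-0.08454024 -0.00048063]
```

View pics/c3.png

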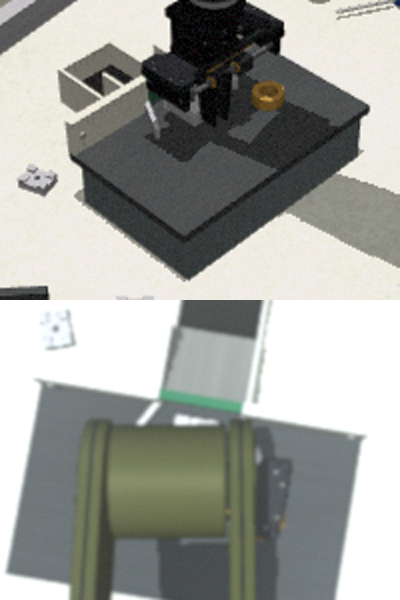

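The block's front is just short of the flap, centred between the guide strips. I'll push on through.

Emit:
apply_moves(
  steps=[
    {"xyz":[4,-0.7,0],"delta_rot":[0,0,0],"hand":-0.68},
    {"xyz":[9,-1.5,0],"delta_rot":[0,0,0],"hand":-0.68},
    {"xyz":[14,-2.3,0],"delta_rot":[0,0,0],"hand":-0.68},
    {"xyz":[19,-3.1,0],"delta_rot":[0,0,0],"hand":-0.68},
    {"xyz":[25,-4.1,0],"delta_rot":[0,0,0],"hand":-0.68},
    {"xyz":[31,-5.1,0],"delta_rot":[0,0,0],"hand":-0.68},
    {"xyz":[37,-6.1,0],"delta_rot":[0,0,0],"hand":-0.68},
    {"xyz":[43,-7.1,0],"delta_rot":[0,0,0],"hand":-0.68},
    {"xyz":[49,-8.1,0],"delta_rot":[0,0,0],"hand":-0.68},
    {"xyz":[54,-8.9,0],"delta_rot":[0,0,0],"hand":-0.68},
    {"xyz":[58,-9.6,0],"delta_rot":[0,0,0],"hand":-0.68},
    {"xyz":[61,-10.1,0],"delta_rot":[0,0,0],"hand":-0.68},
  ],
)

```text
time_s: 12.3
ee_pos: [0.5997, 0.0476, 0.0907]
orientation: [[0.987, -0.164, 0.001], [-0.164, -0.987, -0.0], [0.001, -0.0, -1.0]]
force: [0.6, 0.6, 0.4]
width: 0.015
grip_force: 0.0
```

Run:
```python
from h import *
s=telemetry.read_state();print(s['ee_pos'],s['force'],s['time_s'],w2h(np.load('H.npy'),s['ee_pos']))
a=snap('side','s4.png')[200:350,220:420,::-1]; b=snap('top','t4.png')[130:280,220:420,::-1]
cv2.imwrite('pics/c4.png',np.vstack([cv2.resize(np.clip(i*1.5,0,255).astype(np.uint8),(400,300),interpolation=cv2.INTER_CUBIC) for i in (a,b)]))
```

```text
[0.59967224 0.04762416 0.09074807] [0.55992073 0.6441077  0.43960821] 12.3 [-0.02242511 -0.00051182]
```

View pics/c4.png

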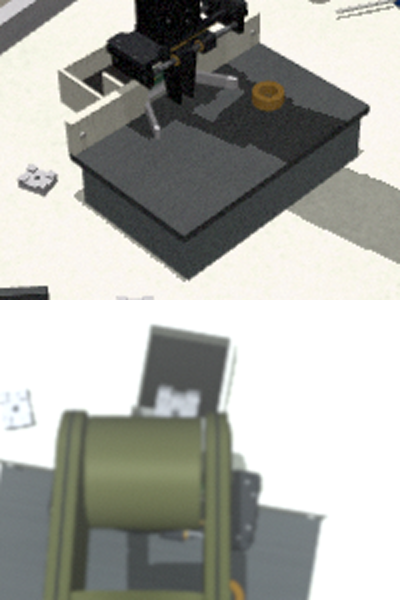

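The block has slid down to the foot of the chute (crop (178,400)). I'll draw the fingers straight back and up.

Emit:
apply_moves(
  steps=[
    {"xyz":[-10,1.7,0],"delta_rot":[0,0,0],"hand":-0.68},
    {"xyz":[-30,5,0],"delta_rot":[0,0,0],"hand":-0.68},
    {"xyz":[-55,9,0],"delta_rot":[0,0,0],"hand":-0.68},
    {"xyz":[-80,13,10],"delta_rot":[0,0,0],"hand":-0.68},
    {"xyz":[-110,18,35],"delta_rot":[0,0,0],"hand":-0.68},
    {"xyz":[-140,23,60],"delta_rot":[0,0,0],"hand":-0.68},
    {"xyz":[-175,29,80],"delta_rot":[0,0,0],"hand":-0.68},
    {"xyz":[-210,35,90],"delta_rot":[0,0,0],"hand":-0.68},
    {"xyz":[-240,40,90],"delta_rot":[0,0,0],"hand":-0.68},
    {"xyz":[-260,43,90],"delta_rot":[0,0,0],"hand":-0.68},
    {"xyz":[-260,43,90],"delta_rot":[0,0,0],"hand":-0.68},
    {"xyz":[-260,43,90],"delta_rot":[0,0,0],"hand":-0.68},
  ],
)

```text
time_s: 13.9
ee_pos: [0.3393, 0.0907, 0.1806]
orientation: [[0.987, -0.163, 0.001], [-0.163, -0.987, -0.0], [0.001, -0.0, -1.0]]
force: [-0.9, -0.8, -0.5]
width: 0.0151
grip_force: 0.0
```

Run:
```python
from h import *
a=snap('side','s5.png')[200:350,220:420,::-1]; b=snap('top','t5.png')[130:280,220:420,::-1]
cv2.imwrite('pics/c5.png',np.vstack([cv2.resize(np.clip(i*1.5,0,255).astype(np.uint8),(400,300),interpolation=cv2.INTER_CUBIC) for i in (a,b)]))
H=np.load('H.npy')
for d in models.find_in('block_center','top'):
    print(d['confidence'],np.round(d['position']),w2h(H,back('top',d['position'],.042)))
s=telemetry.read_state();print(s['force'],np.abs(s['qd']).max(),s['time_s'])
```

```text
0.86 [311. 170.] [ 0.11700586 -0.00031074]
0.68 [182. 294.] [-0.18841759  0.22133381]
0.53 [229. 184.] [0.05673892 0.16766996]
[-0.28440341  0.23259309  0.7359708 ] 0.002914522930531033 14.05
```

View pics/c5.png

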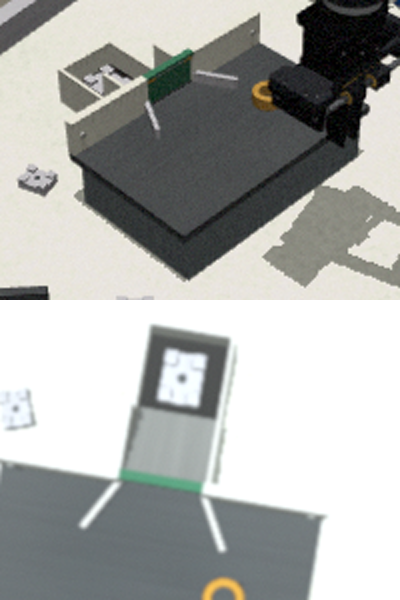

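The block lies on the pad (hatch x ≈ 117 mm, y ≈ 0), the flap hangs shut, and the ring is still in place. I'm handing in.

```bash
python3 -c "
from h import *
print(env.hand_in())"
```

```text
the job is handed in; nothing more can be done
None
```

I slid the block across the deck and pushed it through the flap; it lies on the black pad with the flap shut and the ring in place, and I handed the job in at about 14 s; the hand-in returned no verdict.

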